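# Gauge the thickness of a quartz worktop offcut

## Task

Check the thickness of the thicker, shorter quartz offcut on the bench thickness gauge: set it down gently on the gauge's anvil, lying flat and central under the foot with one of its short ends pushed square against the back stop. Then take the handle and bring the head down the column until the foot presses on the stone with the sprung spindle pushed in about half of its 16 mm travel (never to the end of it), and leave it standing so, without knocking the other things about.

Things in the scene. Friction and masses are not known exactly. Their poses are not given: they have to be found in the camera images.
- gauge: Fixed bench gauge. Origin on the worktop below the foot's axis, z up, x towards the column (world -y, within 0.4 rad). Grey base 130 mm wide, x -75 to +140 mm, 30 mm high. Column 24 mm thick at x = +100 mm, 284 mm tall. The head overhangs the anvil, open side at -x: to load a part the tool must lean back (its top towards -x, about 40 degrees), as the gripper does not fit upright beside the head.
- anvil (a point): Point on the flat top of the steel anvil plate, straight below the foot, 42 mm above the worktop; axes as the gauge's. The plate reaches from x = -53 to +62 mm and is 100 mm wide in y. A 100 mm long part that touches the back stop is centred here.
- stop (a point): Middle of the back stop's face at its foot on the anvil: a fixed bar across the far end of the anvil, 80 mm wide (y), 16 mm high, its face looking to -x, 50 mm beyond the foot's axis.
- head (a joint): Slide of the head on the column, m: 0 at the top, grows downward to 0.085; starts 0 to 0.02. A friction brake holds it where it is left (about 4 N pushes it down, 14 N pulls it up). The head is a grey block 50 mm wide, 52 mm high, from x = -40 to +123 mm in the gauge's frame; its underside is 170 mm above the worktop at 0.
- handle (a point): Middle of the black bar handle on the head, straight above the foot: 80 mm long along the gauge's x, 18 mm wide (y), 20 mm high, its underside 18 mm clear of the head's top between two posts. The point is 250 mm above the worktop when head reads 0. Nothing is above it; the column is 100 mm off at +x.
- spindle (a joint): Sprung spindle under the head, m: 0 with the foot free, grows as it is pushed up, stop at 0.016. Spring 1.5 N at 0 plus 0.25 N per mm. Round flat foot 26 mm across. Its stem is clamped in the head at a height that differs: the free foot hangs 30 to 46 mm below the head's underside, so where it meets the stone (head at about 52 to 68 mm) must be felt or read.
- thick_offcut: The offcut to gauge: a loose pale quartz block 100 mm long (its x), 56 mm wide (its y), 30 mm thick, 0.3 to 0.65 kg, lying flat on the worktop, its length along world y within 0.4 rad. Origin at the centre of its underside.
- thick_mid (a point): Centre of the thick offcut, 15 mm above its underside.
- thin_offcut: Bystander: another offcut of the same stone, 150 x 56 mm and only 20 mm thick, lying flat. The two change places from start to start. Origin at the centre of its underside.
- canister: Bystander: round copper storage canister with a lid knob, 94 mm across, 152 mm tall. Origin at the centre of its underside.
- level: Bystander: aluminium spirit level on its edge, 204 mm long (x), 22 mm wide, 45 mm high. Origin at the centre of its underside.
- mug: Bystander: white mug 84 mm across, 95 mm tall, handle at its +y side. Origin at the centre of its underside.
Mind the look-alikes: they are no part of the job. What is shaped like the thick_offcut but brown or red is not meant.

How it is judged:
On the way, in this order (a step that is already met when the one before it is completed fails the run):
1. the thick offcut lies flat on the anvil, its end against the back stop, with the foot still free (x of thick_mid in the frame of gauge between -0.004 and 0.003 m and y of thick_mid in the frame of gauge between -0.015 and 0.015 m and z of thick_mid in the frame of gauge between 0.054 and 0.06 m and angle between the x axis of thick_offcut and the x axis of gauge, either way round below 0.12 rad and value of joint spindle below 0.002 m), for 0.3 s.
2. the foot presses on the stone with the spindle about half in (value of joint spindle between 0.005 and 0.011 m and contact force between spindle and thick_offcut above 1 N), for 0.2 s.
At the end, for the whole second after the job is handed in: The thick offcut lies flat on the anvil (centre within 3 mm of its resting height), its short end within 4 mm of the back stop, square to it within 0.12 rad and within 15 mm of the middle; the foot presses on it with the spindle pushed in 5 to 11 mm of its 16 mm, and all is at rest and released (all of step 2 and x of thick_mid in the frame of gauge between -0.004 and 0.003 m and y of thick_mid in the frame of gauge between -0.015 and 0.015 m and z of thick_mid in the frame of gauge between 0.054 and 0.06 m and angle between the x axis of thick_offcut and the x axis of gauge, either way round below 0.12 rad and linear speed of thick_offcut below 0.01 m/s and velocity of joint head between -0.003 and 0.003 m/s); the robot touches nothing.
It fails at once if the spindle is driven to the end of its travel (beyond 15 mm) (value of joint spindle above 0.015 m).
It fails at once if the stone is dropped or rammed on the gauge (over 80 N) (contact force between thick_offcut and gauge above 80 N).
It fails at once if a bystander is moved more than 20 mm (distance of any of thin_offcut, canister, level, mug from where it was at the start of the episode above 0.02 m).
It also fails if it takes over 53 s, if anything falls off the work surface, if the arm or the gripper's body presses on something with over 40 N, if the wrist force passes 120 N, or if a joint passes its speed limit or range.

## Robot

A 6-joint arm with a two-finger parallel gripper is mounted at the origin on the work surface. World frame = base frame: x ahead of the robot, y to its left, z up, the work surface at z = 0. Lengths are in m, angles in rad, forces in N, time in s.
With the tool pointing down it reaches from about 0.3 to 0.875 m from the base axis. Payload 6.4 kg.
Tool frame: the origin (TCP) lies on the front face of the gripper's body, between the roots of the fingers; the fingertips stand 73 mm ahead of it and the grasp point (between the pads) lies ctrl.pinch_z ahead of it (ctrl.pinch_z is the distance from the TCP to the grasp point, in m); z points along the fingers, x is the direction in which the jaws open and shut, and the axes are right-handed (so a half turn about z gives the same grasp; the last joint's range is limited). The gripper opens to 85 mm and grips with 20 to 120 N. Pads are 22 mm wide; open, the fingers measure 114 mm over their backs; the gripper's body (76 mm by 85 mm) begins 54 mm behind the grasp point. The pads swing forward as they close: fully open they stand 13 mm farther back than shut.
Start: joints at [1.082, 0.181, 1.607, -0, 1.354, -0.206], TCP at [0.16, 0.552, 0.304] pointing down, gripper open.
Joint ranges: [-2.99, 2.99], [-0.89, 2.07], [0.3, 2.58], [-1.14, 4.28], [0, 2.63], [-3.12, 3.12]. Speed limits (rad/s): [2.57, 2.57, 3.01, 3.14, 3.14, 3.14].

## Interface

Orientations are given as a unit quaternion [w, x, y, z].
In Python, from bench import ctrl gives the robot as it stands.
- The arm moves only by the tool move_arm, never from a script. Its argument "rows" is text: rows parted by semicolons, each of 7 numbers parted by spaces: the shift along the tool's x, y, z in cm, then the turn, a rotation vector about the tool's x, y, z in degrees, then the opening, from 0 (shut) to 1 (fully open). In form: x y z rx ry rz grip; .... A call has 1 to 20 rows; each row shifts and turns the commanded pose from where the row before left it, along the tool's axes as they then stand; what a row does not reach is not made up. A row lasts 1/10 s, in which the tool goes at most 50 mm and 8.59 degrees, less where a joint would pass 70% of its speed; a pose out of reach is approached as far as the arm can. A call with a gripper value outside its range is refused whole. The fingers move at their own pace and stop on an object; the grip force is fixed at half the most. Time passes only in rows, so rows that do not move let the fingers close. It gives the time, the measured TCP pose, the force and the opening at its end, in the units of the state.
- ctrl.get_obs(): the state, without advancing time (a new reading comes with each control period).
- ctrl.camera(name): name is "scene" or "top" or "wrist"; returns a dict with "color" (400x640x3 uint8, blue, green, red), "fx", "fy", "cx", "cy" (pixels), "k1" (the pictures are not rectified: a ray, as slopes to the right and down, at radius r is drawn at 1 + k1 r^2 times it, then the intrinsics apply), "rvec" (rotation vector, rad) and "tvec" (3), from world to camera coordinates, as OpenCV has them. Camera axes: x right, y down, z forward; pixel columns grow to the right and rows downward; lengths in m; the calibration is good to about 2 mm. A picture is of the moment at which its call begins. There is no depth.
- ctrl.hand_in(): hands the job in, once; it reports no verdict.
Trained networks look in the newest picture that a camera, given by its name, has taken for a name from the list of things; names that differ only in an ending like _2 or _b are one class to them, and where a whole thing is asked for, a point or a joint stands for the part that bears it (a point fixed in the world has none). Each returns a list of dicts, best first, with "confidence" (0 to 1); they miss things now and then, are a little off and sometimes report something else, mostly with a low value. They report only what shows in the picture. A call takes as long as a camera call. They do not tell look-alikes from the thing itself.
- ctrl.look_for(camera, query): "bbox" ([left, top, right, bottom] in pixels, round what is visible of it).
- ctrl.trace(camera, query): "region" (400x640 bool, what is visible of it) and "bbox" ([left, top, right, bottom] in pixels, round what is visible of it).
The state is a dict: "time_s": time; "q": joint angles; "dq": joint speeds; "joint_efforts": joint torques, N m; "eef_pos": TCP position; "eef_rot": TCP orientation; "wrist_force": force on the tool from outside, world axes, zero at the start; "torque": the same for the moment, N m; "opening": opening from 0.0 (shut) to 1.0 (fully open).
Only numpy, scipy, OpenCV 4.12 (cv2) and the standard library are available. Lean on these libraries where they do the work, as an engineer would, in place of code of your own. Each camera call takes 0.05 s, during which the arm holds its last target.

## Working session

There is one attempt and no reset: what is moved stays moved. The work goes in short steps, Python scripts to look and compute and a tool call to move; the robot and the scene stay as the last step left them, time stands still between calls to the robot, and variables do not carry over. Pictures are saved under pics/ and viewed, and the job is handed in when it is done.

Besides the shell and the picture viewer there is one more tool, called as name(argument=value, ...) on one line, values as JSON. move_arm: Moves the arm, as the interface text tells. Its arguments: {"type":"object","properties":{"rows":{"type":"string"}},"required":["rows"]}

```bash
ls; mkdir -p pics
python3 - <<'E'
from bench import ctrl
import cv2
print(ctrl.get_obs(), ctrl.pinch_z)
for n in ["scene","top","wrist"]:
    c=ctrl.camera(n); cv2.imwrite(f"pics/{n}0.png",c["color"])
    print(n,{k:v for k,v in c.items() if k!="color"})
    for q in ["thick_offcut","thin_offcut","gauge","anvil","handle","canister","level","mug","head","spindle"]:
        print(q,[(round(d["confidence"],2),[round(float(x)) for x in d["bbox"]]) for d in ctrl.look_for(n,q)][:4])
E
```

```text
pics
{'time_s': 0.0, 'q': array([ 1.08172636e+00,  1.81528800e-01,  1.60799937e+00,  2.95892169e-05,
        1.35376776e+00, -2.06296016e-01]), 'dq': array([-0.0007326 , -0.0002118 , -0.00223375, -0.00037644, -0.00259848,
       -0.00291281]), 'joint_efforts': array([-2.27805674e-05, -4.44883811e+01, -3.51330221e+01, -2.78065872e-04,
        9.31193208e-03,  1.36775949e-05]), 'eef_pos': array([0.16021175, 0.55179749, 0.30299509]), 'eef_rot': array([ 3.47902592e-04,  7.99695479e-01,  6.00405209e-01, -7.77472201e-04]), 'wrist_force': array([0.42703357, 0.10361547, 0.13298948]), 'torque': array([-0.0404305 , -0.03384806, -0.01773533]), 'opening': 1.0018864960940457} 0.0539
scene {'fx': 437.074372895434, 'fy': 437.074372895434, 'cx': 317.083565211379, 'cy': 203.97258357933305, 'k1': 0.01490499933527316, 'rvec': array([ 1.58489406,  1.96481441, -0.79050642]), 'tvec': array([ 0.19849186, -0.26502465,  1.5180239 ])}
thick_offcut [(0.72, [416, 219, 457, 249]), (0.7, [369, 212, 393, 252])]
thin_offcut [(0.74, [388, 273, 449, 311])]
gauge [(0.92, [252, 152, 346, 277])]
anvil [(0.88, [253, 157,
[... 588 characters left out ...]

thin_offcut [(0.92, [206, 166, 258, 188]), (0.2, [198, 230, 233, 251])]
gauge [(0.83, [296, 173, 375, 226])]
anvil [(0.9, [302, 178, 372, 225])]
handle [(0.69, [307, 178, 375, 215])]
canister [(0.92, [263, 97, 293, 145])]
level []
mug [(0.84, [317, 109, 356, 148]), (0.46, [300, 176, 375, 224])]
head [(0.58, [307, 177, 370, 211])]
spindle []
wrist {'fx': 343.28977269133014, 'fy': 343.28977269133014, 'cx': 320.07192520294564, 'cy': 191.2733327235234, 'k1': -0.054417965866271345, 'rvec': array([-2.33102057, -1.74995619, -0.24368065]), 'tvec': array([-0.57613351, -0.03554651,  0.37725521])}
thick_offcut []
thin_offcut []
gauge []
anvil []
handle []
canister []
level []
mug []
head []
spindle []
```

View pics/scene0.png

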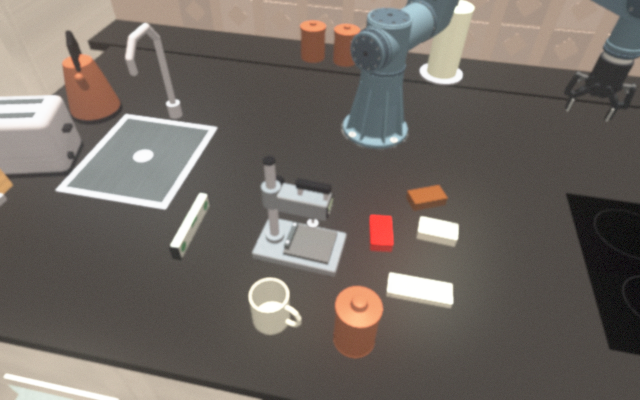

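View pics/top0.png

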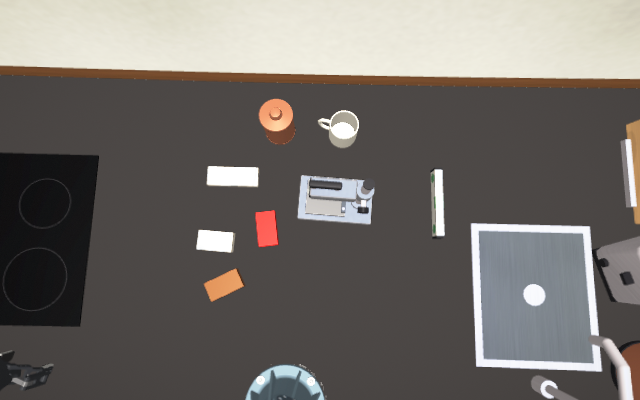

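Run:
```python
import cv2,numpy as np
a=cv2.imread("pics/scene0.png")[190:330,230:470]; b=cv2.imread("pics/top0.png")[90:310,170:390]
cv2.imwrite("pics/c1.png",cv2.resize(a,None,fx=3.3,fy=3.3,interpolation=cv2.INTER_CUBIC))
cv2.imwrite("pics/c2.png",cv2.resize(b,(594,594),interpolation=cv2.INTER_CUBIC))
```

```text
(no output)
```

View pics/c1.png

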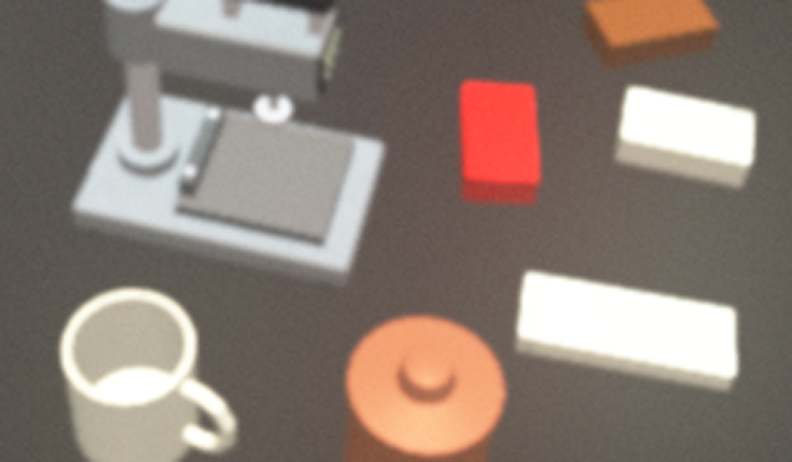

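View pics/c2.png

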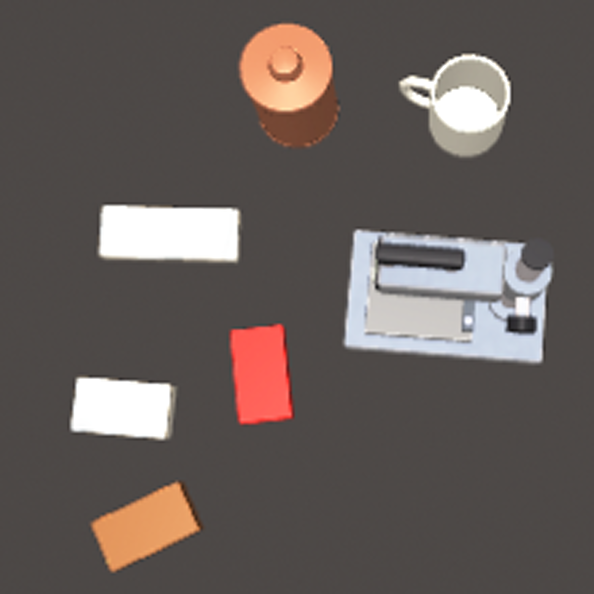

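Candidates (scene pixel): white short block (437,232), white long thin one (420,290), red block (381,232), brown block (428,196). By the description, the short thick white one at scene (437,232), top (216,241) is the target, and the crop confirms it. Next I fit poses by silhouette.

```bash
cat > h.py <<'E'
import numpy as np,cv2
from scipy.optimize import minimize
from scipy.spatial.transform import Rotation as R
def proj(c,P):
    P=np.asarray(P,float); X=R.from_rotvec(c["rvec"]).apply(P)+c["tvec"]
    s=X[:,:2]/X[:,2:3]; r2=(s**2).sum(1,keepdims=True); s=s*(1+c["k1"]*r2)
    return s*[c["fx"],c["fy"]]+[c["cx"],c["cy"]]
def ray(c,px):
    s0=(np.asarray(px,float)-[c["cx"],c["cy"]])/[c["fx"],c["fy"]]; s=s0.copy()
    for _ in range(10): s=s0/(1+c["k1"]*(s@s))
    r=R.from_rotvec(c["rvec"]).inv(); return r.apply(-np.asarray(c["tvec"])), r.apply([s[0],s[1],1.])
def onz(c,px,z):
    o,d=ray(c,px); return o+d*(z-o[2])/d[2]
def box(x0,x1,y0,y1,z0,z1): return np.array([[x,y,z] for x in(x0,x1) for y in(y0,y1) for z in(z0,z1)])
def cyl(x,y,r,z0,z1):
    t=np.linspace(0,2*np.pi,24,endpoint=False)
    return np.array([[x+r*np.cos(a),y+r*np.sin(a),z] for a in t for z in(z0,z1)])
def place(P,x,y,yaw):
    c,s=np.cos(yaw),np.sin(yaw); return P@np.array([[c,s,0],[-s,c,0],[0,0,1]])+[x,y,0]
S=8
def mask(c,parts,x,y,yaw,SS=4):
    m=np.zeros((400*SS,640*SS),np.uint8)
    for P in parts:
        p=(proj(c,place(P,x,y,yaw))+.5)*SS-.5
        cv2.fillConvexPoly(m,cv2.convexHull((p*16).round().astype(np.int32)),1,shift=4)
    return cv2.resize(m.astype(np.float32),(640,400),interpolation=cv2.INTER_AREA)
def fit(views,partsf,p0,step):
    def cost(p):
        e=0
        for c,reg in views:
            m=mask(c,partsf(p),*p[:3]); e+=1-np.minimum(m,reg).sum()/np.maximum(m,reg).sum()
        return e
    sim=np.vstack([p0]+[np.array(p0)+np.eye(len(p0))[i]*step[i] for i in range(len(p0))])
    r=minimize(cost,p0,method="Nelder-Mead",options=dict(initial_simplex=sim,xatol=1e-5,fatol=1e-6,maxiter=250))
    return r.x,r.fun
def gparts(p):
    h=p[3] if len(p)>3 else 0
    return [box(-.075,.14,-.065,.065,0,.03),box(-.053,.062,-.05,.05,.03,.042),cyl(.1,0,.012,0,.284),
      box(-.04,.123,-.025,.025,.17-h,.222-h),box(-.04,.04,-.009,.009,.24-h,.26-h)]
def blk(L,W,H): return [box(-L/2,L/2,-W/2,W/2,0,H)]
E
python3 - <<'E'
from bench import ctrl
from h import *
V={}
for n in ["scene","top"]:
    c=ctrl.camera(n)
    for q in ["thick_offcut","gauge","thin_offcut"]:
        for i,d in enumerate(ctrl.trace(n,q)[:3]): print(n,q,i,round(d["confidence"],2),np.round(d["bbox"]),d["region"].sum()); V[n,q,i]=(c,d["region"].astype(np.float32),d["bbox"])
def pick(n,q,u,v):
    for i in range(3):
        if (n,q,i) in V:
            b=V[n,q,i][2]
            if b[0]<u<b[2] and b[1]<v<b[3]: return V[n,q,i]
import pickle
ts=[pick("scene","thick_offcut",437,232),pick("top","thick_offcut",216,241)]
gs=[pick("scene","gauge",300,240),pick("top","gauge",335,200)]
pickle.dump((ts,gs),open("v.pkl","wb"))
for name,vs,pf,steps,z in [("thick",ts,lambda p:blk(.1,.056,.03),[.01,.01,.05],.03),("gauge",gs,gparts,[.01,.01,.05,.005],.03)]:
    b=vs[1][2]; g=onz(vs[1][0],[(b[0]+b[2])/2,(b[1]+b[3])/2],z)
    p0=[g[0],g[1],-1.57]+([.01] if name=="gauge" else [])
    if name=="gauge": p0[1]+=.03
    for k in ([0,1],[1],[0]):
        print(name,k,fit([vs[i][:2] for i in k],pf,p0,steps))
E
```

```text
scene thick_offcut 0 0.89 [370. 212. 391. 254.] 774
scene thick_offcut 1 0.84 [407. 188. 445. 211.] 741
scene thick_offcut 2 0.63 [415. 220. 458. 248.] 924
scene gauge 0 0.95 [254. 156. 349. 273.] 6531
scene thin_offcut 0 0.83 [388. 268. 452. 314.] 1602
top thick_offcut 0 0.94 [257. 210. 277. 247.] 659
top thick_offcut 1 0.83 [204. 268. 246. 300.] 698
top thick_offcut 2 0.61 [200. 231. 234. 254.] 708
top gauge 0 0.64 [297. 172. 376. 224.] 3201
top thin_offcut 0 0.98 [207. 165. 256. 186.] 976
thick [0, 1] (array([ 0.44976999,  0.21845752, -1.63710358]), np.float64(0.12855827808380127))
thick [1] (array([ 0.44899667,  0.21796554, -1.63239643]), np.float64(0.05031180381774902))
thick [0] (array([ 0.45170451,  0.21938662, -1.64246555]), np.float64(0.046986937522888184))
gauge [0, 1] (array([ 0.5793696 , -0.0946327 , -1.62627395,  0.01752223]), np.float64(0.1398448348045349))
gauge [1] (array([ 0.5797101 , -0.09437777, -1.62509789,  0.01610274]), np.float64(0.05225706100463867))
gauge [0] (array([ 0.57661241, -0.09537819, -1.63549823,  0.01983204]), np.float64(0.08205604553222656))
```

```bash
cat >> h.py <<'E'
def q2R(q): return R.from_quat([q[1],q[2],q[3],q[0]])
def toolR(yaw,a):  # gauge-like yaw, lean a rad
    gx=np.array([np.cos(yaw),np.sin(yaw),0]); gy=np.array([-np.sin(yaw),np.cos(yaw),0])
    z=np.sin(a)*gx-np.cos(a)*np.array([0,0,1]); x=gy; y=np.cross(z,x)
    return R.from_matrix(np.c_[x,y,z])
def inframe(p,yaw,v): # local point -> world
    return place(np.array([v],float),p[0],p[1],yaw)[0]
def plan(o,Rt,pinch,pz=.0539):
    Rc=q2R(o["eef_rot"]); tcp=pinch-Rt.apply([0,0,pz])
    print("rot(deg,tool)",np.round((Rc.inv()*Rt).as_rotvec(degrees=True),2),"then shift(cm)",np.round(Rt.inv().apply(tcp-o["eef_pos"])*100,2),"tcp",np.round(tcp,3), "world shift",np.round(tcp-o["eef_pos"],4))
E
python3 - <<'E'
from bench import ctrl
from h import *
o=ctrl.get_obs(); c=ctrl.camera("wrist")
Rw=R.from_rotvec(c["rvec"]); C=Rw.inv().apply(-c["tvec"]); Rt=q2R(o["eef_rot"])
print("cam in tool",Rt.inv().apply(C-o["eef_pos"]),"axis",Rt.inv().apply(Rw.inv().apply([0,0,1])))
Rg=toolR(-1.637,np.radians(45))
pin=inframe([.4495,.2182],-1.637,[-.028,0,.022])
plan(o,Rg,pin-Rg.apply([0,0,.12]))
E
```

```text
cam in tool [ 0.00011249 -0.06771069 -0.07046106] axis [0.0025933  0.26979582 0.96291406]
rot(deg,tool) [-37.77 -30.37  73.31] then shift(cm) [31.05  0.3  22.78] tcp [0.459 0.369 0.145] world shift [ 0.2991 -0.1833 -0.1589]
```

move_arm(rows="0 0 0 -3.15 -2.53 6.11 1;0 0 0 -3.15 -2.53 6.11 1;0 0 0 -3.15 -2.53 6.11 1;0 0 0 -3.15 -2.53 6.11 1;0 0 0 -3.15 -2.53 6.11 1;0 0 0 -3.15 -2.53 6.11 1;0 0 0 -3.15 -2.53 6.11 1;0 0 0 -3.15 -2.53 6.11 1;0 0 0 -3.15 -2.53 6.11 1;0 0 0 -3.15 -2.53 6.11 1;0 0 0 -3.15 -2.53 6.11 1;0 0 0 -3.15 -2.53 6.11 1;0 0 0 0 0 0 1")

```text
time_s: 3.4
eef_pos: [0.1611, 0.5522, 0.3023]
eef_rot: [0.384, 0.923, -0.031, -0.013]
wrist_force: [0.2, -0.0, -0.4]
opening: 1.003
```

Run:
```python
from bench import ctrl
from h import *
o=ctrl.get_obs();print(o["q"])
Rg=toolR(-1.637,np.radians(45))
pin=inframe([.4495,.2182],-1.637,[-.028,0,.022])
plan(o,Rg,pin-Rg.apply([0,0,.12]))
```

```text
[ 1.17868813  0.61722194  1.17165712 -0.26444903  2.09873183  1.20276438]
rot(deg,tool) [ 0.16  0.08 -0.08] then shift(cm) [30.99  0.42 22.67] tcp [0.459 0.369 0.145] world shift [ 0.2984 -0.1834 -0.1573]
```

move_arm(rows="1.9 0.03 1.4 0 0 0 1;1.9 0.03 1.4 0 0 0 1;1.9 0.03 1.4 0 0 0 1;1.9 0.03 1.4 0 0 0 1;1.9 0.03 1.4 0 0 0 1;1.9 0.03 1.4 0 0 0 1;1.9 0.03 1.4 0 0 0 1;1.9 0.03 1.4 0 0 0 1;1.9 0.03 1.4 0 0 0 1;1.9 0.03 1.4 0 0 0 1;1.9 0.03 1.4 0 0 0 1;1.9 0.03 1.4 0 0 0 1;1.9 0.03 1.4 0 0 0 1;1.9 0.03 1.4 0 0 0 1;1.9 0 1.4 0 0 0 1;1.9 0 1.4 0 0 0 1;0.6 0 0.3 0 0 0 1;0 0 0 0 0 0 1")

```text
time_s: 5.2
eef_pos: [0.4598, 0.3676, 0.1459]
eef_rot: [0.383, 0.923, -0.031, -0.013]
wrist_force: [0.9, 0.2, -0.1]
opening: 1.0
```

Run:
```python
from bench import ctrl
from h import *
o=ctrl.get_obs();print(o["q"],o["eef_pos"])
c=ctrl.camera("wrist"); im=c["color"].copy()
for x,y,yaw in [(.4495,.2182,-1.637)]:
    p=proj(c,place(blk(.1,.056,.03)[0],x,y,yaw)); 
    cv2.polylines(im,[cv2.convexHull(p.astype(np.float32)).astype(int)],True,(0,0,255),1)
cv2.imwrite("pics/w1.png",im)
np.save("w1.npy",c["color"])
t=ctrl.trace("wrist","thick_offcut"); print([(d["confidence"],d["bbox"]) for d in t])
if t:
    print(fit([(c,t[0]["region"].astype(np.float32))],lambda p:blk(.1,.056,.03),[.4495,.2182,-1.637],[.005,.005,.03]))
Rg=toolR(-1.637,np.radians(45))
pin=inframe([.4495,.2182],-1.637,[-.028,0,.022])
plan(o,Rg,pin)
```

```text
[ 0.68941527  0.73778698  1.32338812 -0.54270107  1.66723529  0.87092562] [0.45975353 0.36758088 0.14589478]
[(0.94, [278.0, 150.3, 358.4, 240.5]), (0.9, [314.4, 235.4, 403.5, 277.8]), (0.55, [119.3, 175.2, 250.8, 247.1])]
(array([ 0.44961181,  0.21660793, -1.63287286]), np.float64(0.02915710210800171))
rot(deg,tool) [ 0.05  0.09 -0.06] then shift(cm) [-0.03 -0.15 11.98] tcp [0.454 0.284 0.06 ] world shift [-0.0059 -0.0834 -0.0858]
```

View pics/w1.png

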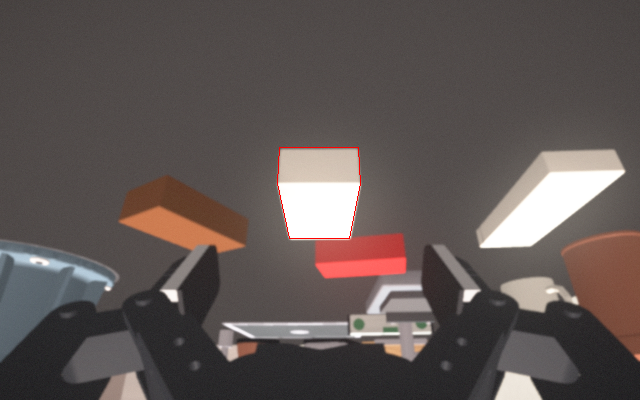

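move_arm(rows="0 0.01 1.4 0 0 0 1;0 0.01 1.4 0 0 0 1;0 0.01 1.4 0 0 0 1;0 0.01 1.4 0 0 0 1;0 0.01 1.4 0 0 0 1;0 0.01 1.4 0 0 0 1;0 0 1.2 0 0 0 1;0 0 1 0 0 0 1;0 0 0.7 0 0 0 1;0 0 0.5 0 0 0 1;0 0 0 0 0 0 1;0 0 0 0 0 0 1")

```text
time_s: 6.5
eef_pos: [0.4537, 0.285, 0.0637]
eef_rot: [0.382, 0.923, -0.031, -0.012]
wrist_force: [-0.2, -0.0, -0.7]
opening: 1.0
```

Run:
```python
from bench import ctrl
from h import *
o=ctrl.get_obs();print(o["q"],o["eef_pos"],o["wrist_force"])
cv2.imwrite("pics/w2.png",ctrl.camera("wrist")["color"])
Rg=toolR(-1.637,np.radians(45))
plan(o,Rg,inframe([.4495,.2178],-1.637,[-.028,0,.025]))
```

```text
[ 0.59730972  0.75684249  1.5057524  -0.59585609  1.45442379  0.91436023] [0.45367126 0.28500984 0.06374973] [-0.21903879 -0.00144443 -0.68192518]
rot(deg,tool) [-0.   -0.03 -0.03] then shift(cm) [0.03 0.04 0.13] tcp [0.454 0.284 0.063] world shift [ 0.0002 -0.0012 -0.0006]
```

View pics/w2.png

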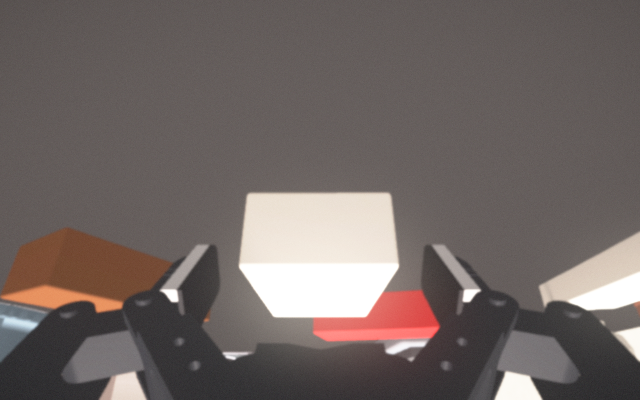

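move_arm(rows="0 0.03 0.1 0 0 0 0.9;0 0 0 0 0 0 0.8;0 0 0 0 0 0 0.7;0 0 0 0 0 0 0.6;0 0 0 0 0 0 0.3;0 0 0 0 0 0 0;0 0 0 0 0 0 0;0 0 0 0 0 0 0")

```text
time_s: 7.35
eef_pos: [0.4535, 0.2842, 0.0634]
eef_rot: [0.382, 0.923, -0.031, -0.012]
wrist_force: [-0.7, 3.9, 5.1]
opening: 0.644
```

Run:
```python
from bench import ctrl
from h import *
o=ctrl.get_obs();print(o["q"],o["eef_pos"],o["wrist_force"])
cv2.imwrite("pics/w3.png",ctrl.camera("wrist")["color"])
```

```text
[ 0.59636684  0.75638344  1.50763294 -0.59643905  1.45273167  0.91454315] [0.45352825 0.28419305 0.06338312] [-0.68084095  3.89135059  5.12145402]
```

View pics/w3.png

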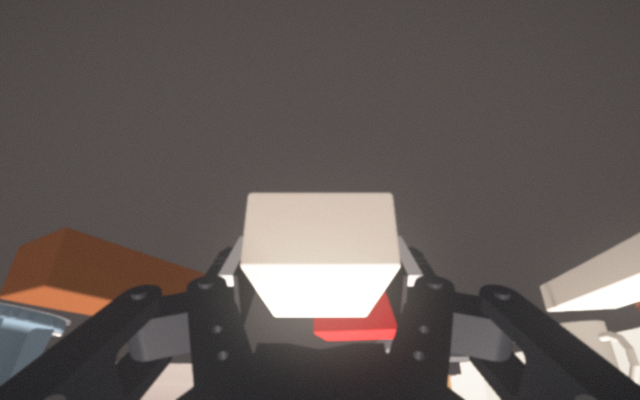

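move_arm(rows="0 0.15 -0.15 0 0 0 0;0 0.3 -0.3 0 0 0 0;0 0.5 -0.5 0 0 0 0;0 0.6 -0.6 0 0 0 0;0 0.6 -0.6 0 0 0 0;0 0.6 -0.6 0 0 0 0;0 0.6 -0.6 0 0 0 0;0 0.6 -0.6 0 0 0 0;0 0.6 -0.6 0 0 0 0;0 0.6 -0.6 0 0 0 0;0 0.4 -0.4 0 0 0 0;0 0.2 -0.2 0 0 0 0;0 0 0 0 0 0 0")

```text
time_s: 8.7
eef_pos: [0.4535, 0.284, 0.1447]
eef_rot: [0.382, 0.923, -0.031, -0.012]
wrist_force: [-0.4, -0.5, -3.0]
opening: 0.644
```

Run:
```python
from bench import ctrl
from h import *
o=ctrl.get_obs();print(o["eef_pos"],o["wrist_force"])
c=ctrl.camera("wrist");cv2.imwrite("pics/w4.png",c["color"])
c=ctrl.camera("scene"); cv2.imwrite("pics/s4.png",cv2.resize(c["color"][130:330,230:490],None,fx=3,fy=3,interpolation=cv2.INTER_CUBIC))
t=ctrl.trace("scene","gauge")[0]
print(fit([(c,t["region"].astype(np.float32))],gparts,[.579,-.0945,-1.626,.017],[.01,.01,.05,.005]))
```

```text
[0.45347641 0.28397773 0.14471907] [-0.35307356 -0.54310544 -2.95641426]
(array([ 0.57800286, -0.09410572, -1.63903797,  0.01910323]), np.float64(0.07061970233917236))
```

View pics/w4.png

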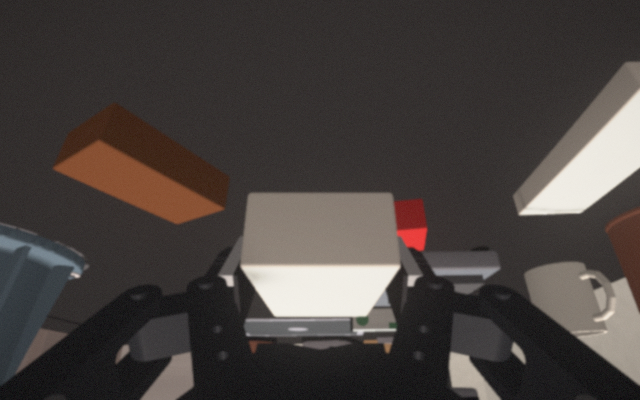

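View pics/s4.png

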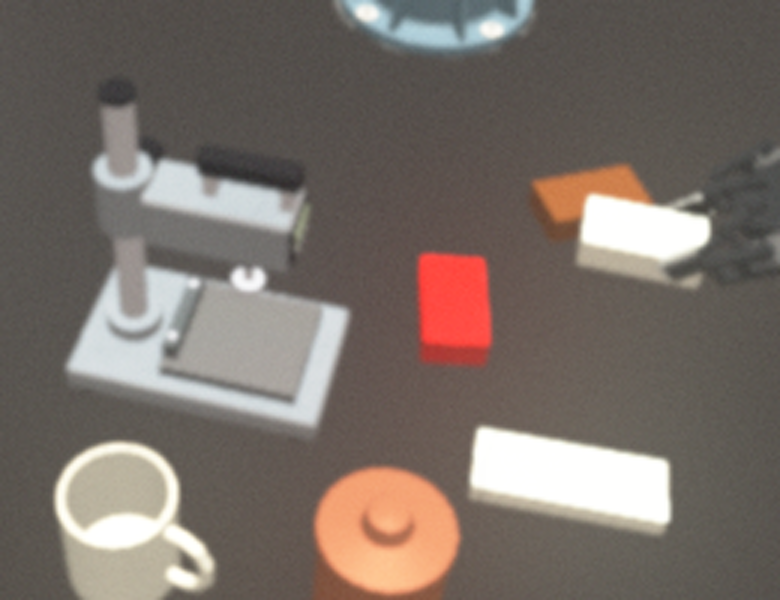

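Run:
```python
from bench import ctrl
from h import *
c=ctrl.camera("top"); 
for q,(r,H) in dict(canister=(.047,.14),mug=(.042,.095)).items():
    t=ctrl.trace("top",q)[0]; print(q,fit([(c,t["region"].astype(np.float32))],lambda p:[cyl(0,0,r,0,H)],[.68,.08 if q=="canister" else -.1,0],[.01,.01,.01]))
t=ctrl.trace("top","gauge")[0]
print(fit([(c,t["region"].astype(np.float32))],gparts,[.579,-.0945,-1.626,.017],[.01,.01,.05,.005]))
o=ctrl.get_obs(); g=np.array([.579,-.0945]);gy=-1.628
st=np.array([.4495,.2175,0])-[.4535,.2842,.0634]
Rc=q2R(o["eef_rot"])
for v in ([-.14,0,.08],[-.012,0,.052],[-.012,0,.045],[0,0,.042]):
    w=inframe(g,gy,v); tcp=w-st; print(v,"tcp",np.round(tcp,4),"shift cm from now",np.round(Rc.inv().apply(tcp-o["eef_pos"])*100,2)); o["eef_pos"]=tcp
```

```text
canister (array([ 0.79057476,  0.04363158, -0.05450216]), np.float64(0.09677273035049438))
mug (array([ 0.78299605, -0.14532585, -0.04149142]), np.float64(0.1111873984336853))
(array([ 0.58140841, -0.09451638, -1.63699725,  0.01900831]), np.float64(0.025807619094848633))
[-0.14, 0, 0.08] tcp [0.591  0.112  0.1434] shift cm from now [14.89 11.43 11.52]
[-0.012, 0, 0.052] tcp [ 0.5837 -0.0158  0.1154] shift cm from now [ 0.12  7.06 11.03]
[-0.012, 0, 0.045] tcp [ 0.5837 -0.0158  0.1084] shift cm from now [ 0.   -0.5   0.49]
[0, 0, 0.042] tcp [ 0.583  -0.0278  0.1054] shift cm from now [0.01 0.64 1.06]
```

move_arm(rows="0.6 0.46 0.46 0 0 0 0;1.2 0.92 0.93 0 0 0 0;1.2 0.92 0.93 0 0 0 0;1.2 0.92 0.93 0 0 0 0;1.2 0.92 0.93 0 0 0 0;1.2 0.92 0.93 0 0 0 0;1.2 0.92 0.93 0 0 0 0;1.2 0.92 0.93 0 0 0 0;1.2 0.92 0.93 0 0 0 0;1.2 0.92 0.93 0 0 0 0;1.2 0.92 0.93 0 0 0 0;1.2 0.92 0.93 0 0 0 0;0.6 0.46 0.46 0 0 0 0;0.5 0.4 0.4 0 0 0 0;0 0 0 0 0 0 0;0 0 0 0 0 0 0")

```text
time_s: 10.65
eef_pos: [0.591, 0.112, 0.1435]
eef_rot: [0.383, 0.923, -0.031, -0.013]
wrist_force: [-0.2, -0.4, -3.9]
opening: 0.641
```

Run:
```python
from bench import ctrl
from h import *
o=ctrl.get_obs();print(o["q"],o["eef_pos"],o["wrist_force"])
c=ctrl.camera("wrist");cv2.imwrite("pics/w5.png",c["color"])
c=ctrl.camera("scene"); cv2.imwrite("pics/s5.png",cv2.resize(c["color"][130:330,230:490],None,fx=3,fy=3,interpolation=cv2.INTER_CUBIC))
Rc=q2R(o["eef_rot"])
g=np.array([.579,-.0945]);gy=-1.63
st=np.array([.4495,.2175,0])-[.4535,.2842,.0634]
for v in ([-.012,0,.055],[-.012,0,.045],[0,0,.042]):
    w=inframe(g,gy,v); tcp=w-st; print(v,"tcp",np.round(tcp,4),"shift cm from now",np.round(Rc.inv().apply(tcp-o["eef_pos"])*100,2)); o["eef_pos"]=tcp
```

```text
[ 0.26539234  0.6495382   1.47866774 -0.74713797  1.39132486  0.61721691] [0.59098505 0.1120482  0.14350571] [-0.19991005 -0.41169514 -3.9180155 ]
[-0.012, 0, 0.055] tcp [ 0.5837 -0.0158  0.1184] shift cm from now [ 0.12  7.28 10.83]
[-0.012, 0, 0.045] tcp [ 0.5837 -0.0158  0.1084] shift cm from now [ 0.   -0.71  0.71]
[0, 0, 0.042] tcp [ 0.583  -0.0278  0.1054] shift cm from now [0.01 0.64 1.06]
```

View pics/w5.png

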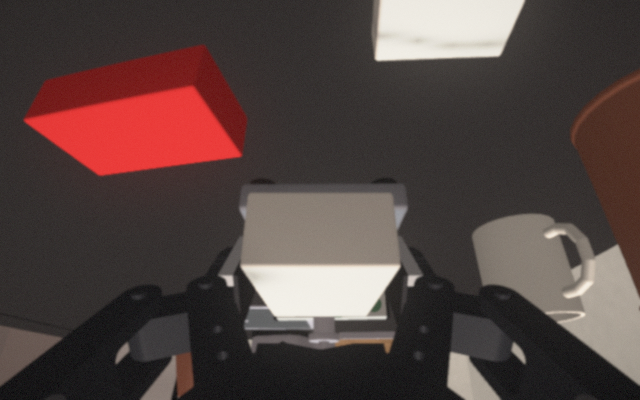

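View pics/s5.png

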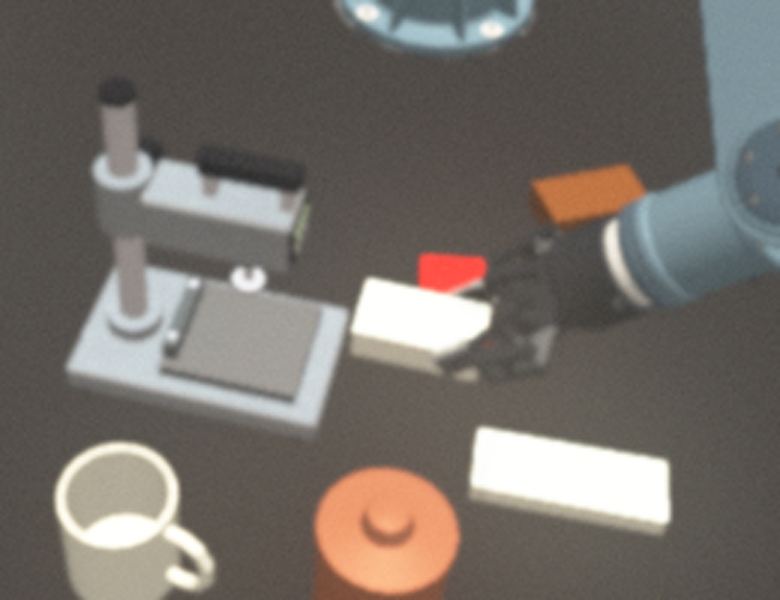

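move_arm(rows="0.01 0.3 0.45 0 0 0 0;0.01 0.6 0.9 0 0 0 0;0.01 0.6 0.9 0 0 0 0;0.01 0.6 0.9 0 0 0 0;0.01 0.6 0.9 0 0 0 0;0.01 0.6 0.9 0 0 0 0;0.01 0.6 0.9 0 0 0 0;0.01 0.6 0.9 0 0 0 0;0.01 0.6 0.9 0 0 0 0;0.01 0.6 0.9 0 0 0 0;0.01 0.6 0.9 0 0 0 0;0.01 0.6 0.9 0 0 0 0;0.01 0.3 0.45 0 0 0 0;0 0 0 0 0 0 0;0 0 0 0 0 0 0")

```text
time_s: 12.25
eef_pos: [0.5842, -0.0153, 0.1183]
eef_rot: [0.383, 0.923, -0.031, -0.012]
wrist_force: [-0.0, 0.1, -4.2]
opening: 0.643
```

Run:
```python
from bench import ctrl
from h import *
o=ctrl.get_obs();print(o["q"],o["eef_pos"],o["wrist_force"])
c=ctrl.camera("wrist");cv2.imwrite("pics/w6.png",c["color"])
c=ctrl.camera("scene"); cv2.imwrite("pics/s6.png",cv2.resize(c["color"][150:290,240:400],None,fx=4,fy=4,interpolation=cv2.INTER_CUBIC))
c=ctrl.camera("top"); cv2.imwrite("pics/t6.png",cv2.resize(c["color"][150:240,270:390],None,fx=6,fy=6,interpolation=cv2.INTER_CUBIC))
```

```text
[ 0.0677735   0.60506793  1.62110312 -0.84814118  1.20664203  0.57270544] [ 0.58420919 -0.01529527  0.11830989] [-5.55504466e-05  1.07462915e-01 -4.21222418e+00]
```

View pics/w6.png

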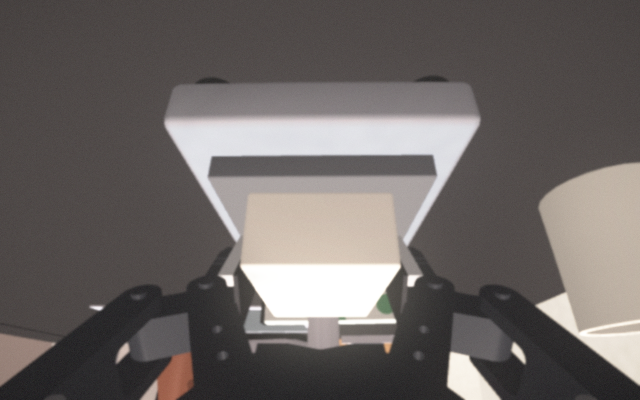

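View pics/s6.png

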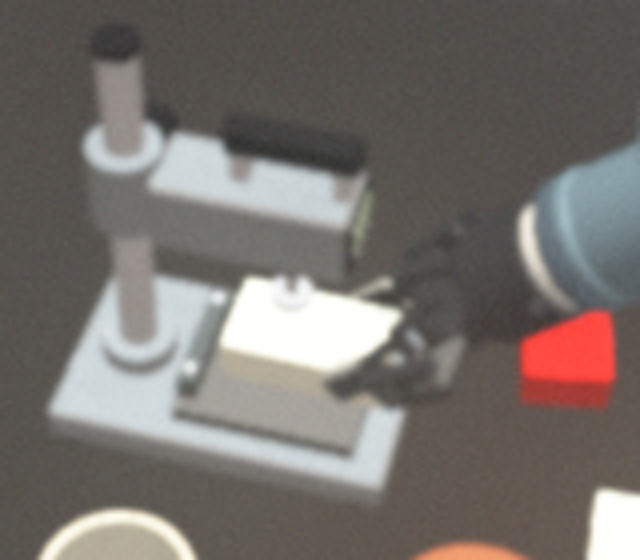

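View pics/t6.png

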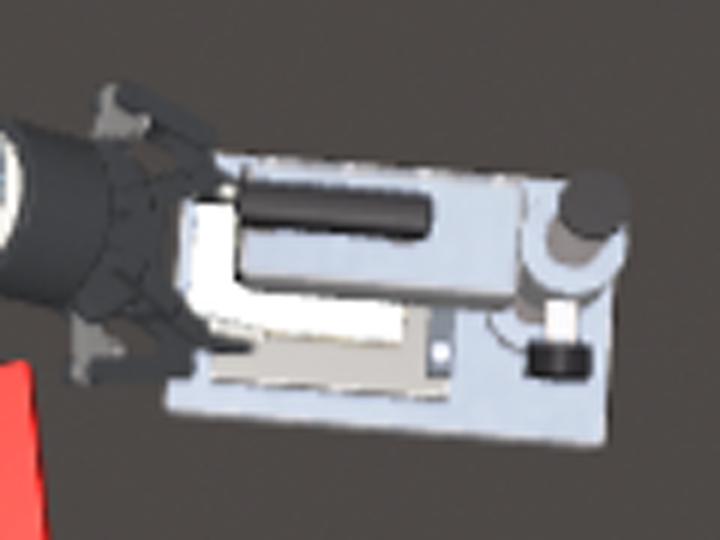

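move_arm(rows="0 -0.2 0.2 0 0 0 0;0 -0.2 0.2 0 0 0 0;0 -0.14 0.14 0 0 0 0;0 -0.1 0.1 0 0 0 0;0 -0.07 0.07 0 0 0 0;0 -0.07 0.07 0 0 0 0;0 0 0 0 0 0 0;0 0 0 0 0 0 0")

```text
time_s: 13.2
eef_pos: [0.5842, -0.0153, 0.1073]
eef_rot: [0.383, 0.923, -0.031, -0.012]
wrist_force: [0.6, -0.5, -4.0]
opening: 0.643
```

move_arm(rows="0 -0.035 0.035 0 0 0 0;0 -0.035 0.035 0 0 0 0;0 -0.035 0.035 0 0 0 0;0 0 0 0 0 0 0;0 0 0 0 0 0 0")

```text
time_s: 13.7
eef_pos: [0.5841, -0.0153, 0.1057]
eef_rot: [0.383, 0.923, -0.031, -0.013]
wrist_force: [-1.5, -0.9, -4.8]
opening: 0.642
```

move_arm(rows="0 -0.035 0.035 0 0 0 0;0 -0.035 0.035 0 0 0 0;0 0 0 0 0 0 0;0 0 0 0 0 0 0")

```text
time_s: 14.1
eef_pos: [0.5842, -0.0153, 0.1054]
eef_rot: [0.383, 0.923, -0.031, -0.012]
wrist_force: [-2.3, 3.7, 2.9]
opening: 0.64
```

move_arm(rows="0 0.12 0.1 0 0 0 0;0 0.11 0.11 0 0 0 0;0 0.11 0.11 0 0 0 0;0 0.11 0.11 0 0 0 0;0 0.07 0.07 0 0 0 0;0 0.05 0.05 0 0 0 0;0 0 0 0 0 0 0")

```text
time_s: 14.8
eef_pos: [0.5841, -0.0233, 0.1054]
eef_rot: [0.383, 0.923, -0.031, -0.012]
wrist_force: [0.2, 3.9, 4.7]
opening: 0.637
```

move_arm(rows="0 0.07 0.07 0 0 0 0;0 0.07 0.07 0 0 0 0;0 0.05 0.05 0 0 0 0;0 0 0 0 0 0 0")

```text
time_s: 15.2
eef_pos: [0.5839, -0.0259, 0.1054]
eef_rot: [0.383, 0.923, -0.031, -0.012]
wrist_force: [-0.1, 5.2, 5.8]
opening: 0.647
```

move_arm(rows="0 0.05 0.05 0 0 0 0;0 0.05 0.05 0 0 0 0;0 0 0 0 0 0 0;0 0 0 0 0 0 0")

```text
time_s: 15.6
eef_pos: [0.5838, -0.0273, 0.1054]
eef_rot: [0.383, 0.923, -0.031, -0.012]
wrist_force: [0.1, 4.6, 5.3]
opening: 0.647
```

Run:
```python
from bench import ctrl
from h import *
c=ctrl.camera("top"); cv2.imwrite("pics/t7.png",cv2.resize(c["color"][150:240,270:390],None,fx=6,fy=6,interpolation=cv2.INTER_CUBIC))
```

```text
(no output)
```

View pics/t7.png

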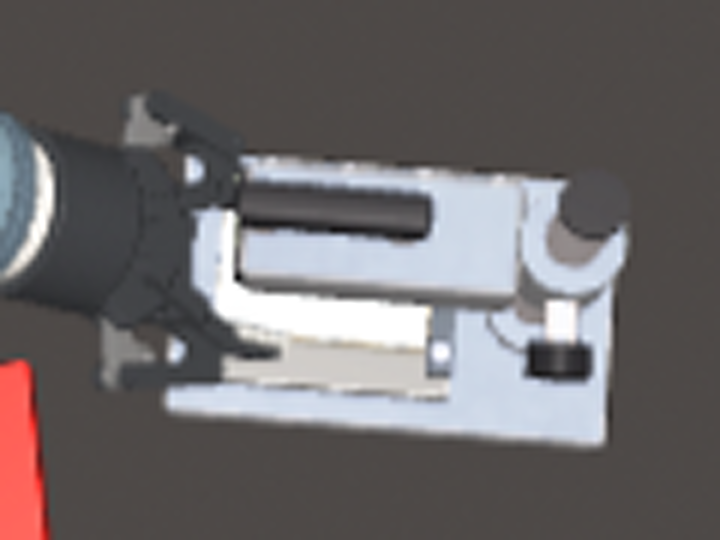

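move_arm(rows="0 0.05 0.05 0 0 0 0;0 0.05 0.05 0 0 0 0;0 0 0 0 0 0 0;0 0 0 0 0 0 0")

```text
time_s: 16.05
eef_pos: [0.5837, -0.0285, 0.1054]
eef_rot: [0.383, 0.923, -0.031, -0.012]
wrist_force: [-0.1, 7.4, 5.9]
opening: 0.641
```

move_arm(rows="0 0.05 0.05 0 0 0 0;0 0.05 0.05 0 0 0 0;0 0 0 0 0 0 0;0 0 0 0 0 0 0")

```text
time_s: 16.45
eef_pos: [0.5836, -0.0286, 0.1055]
eef_rot: [0.382, 0.924, -0.031, -0.012]
wrist_force: [-0.2, 14.6, 8.5]
opening: 0.645
```

move_arm(rows="0 -0.05 -0.08 0 0 0 0;0 0 0 0 0 0 0.65;0 0 0 0 0 0 0.7;0 0 0 0 0 0 0.8;0 0 0 0 0 0 0.9;0 0 0 0 0 0 1;0 0 0 0 0 0 1;0 0 0 0 0 0 1")

```text
time_s: 17.25
eef_pos: [0.5832, -0.0294, 0.105]
eef_rot: [0.383, 0.923, -0.031, -0.013]
wrist_force: [0.0, -0.1, 0.1]
opening: 1.002
```

Run:
```python
from bench import ctrl
from h import *
o=ctrl.get_obs(); print(o["wrist_force"],o["q"])
c=ctrl.camera("wrist");cv2.imwrite("pics/w8.png",c["color"])
c=ctrl.camera("top"); cv2.imwrite("pics/t8.png",cv2.resize(c["color"][150:240,270:390],None,fx=6,fy=6,interpolation=cv2.INTER_CUBIC))
```

```text
[ 0.03686795 -0.11654597  0.07938383] [ 0.04464399  0.62106342  1.6315953  -0.86580411  1.17589571  0.58122941]
```

View pics/w8.png

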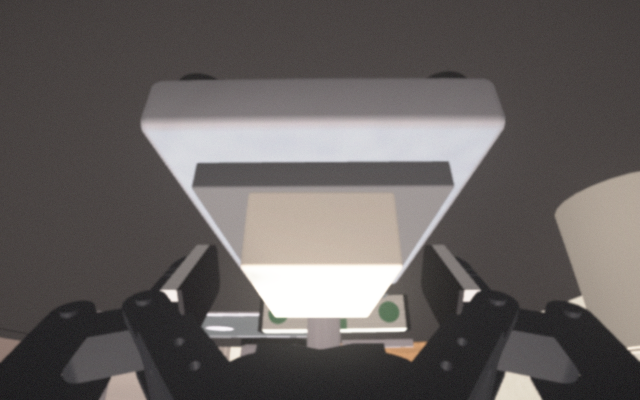

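View pics/t8.png

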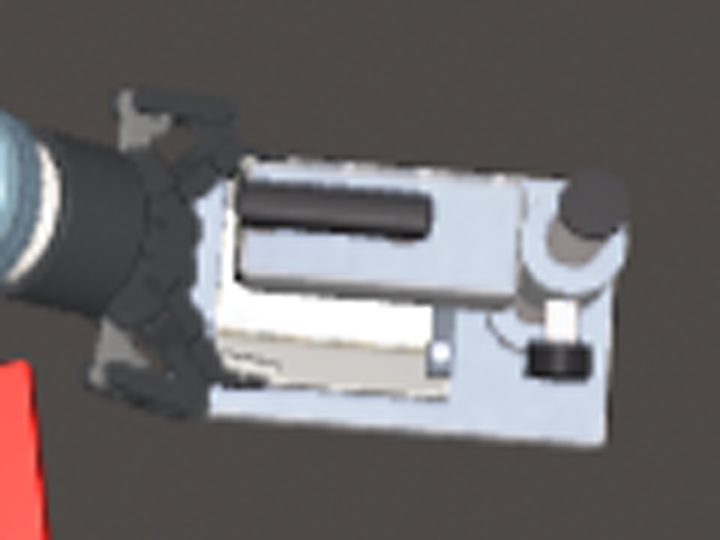

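move_arm(rows="0 0 -0.6 0 0 0 1;0 0 -1.2 0 0 0 1;0 0 -1.5 0 0 0 1;0 0 -1.5 0 0 0 1;0 0 -1.5 0 0 0 1;0 0 -1.8 0 0 0 1;0 0 -1.8 0 0 0 1;0 0 -1.8 0 0 0 1;0 0 -1.8 0 0 0 1;0 0 -1.5 0 0 0 1;0 0 0 0 0 0 1")

```text
time_s: 18.45
eef_pos: [0.5912, 0.0786, 0.2135]
eef_rot: [0.382, 0.924, -0.03, -0.01]
wrist_force: [1.0, 0.3, 0.3]
opening: 1.003
```

Run:
```python
from bench import ctrl
from h import *
o=ctrl.get_obs(); print(o["eef_pos"],o["q"])
c=ctrl.camera("wrist");cv2.imwrite("pics/w9.png",c["color"])
cs=ctrl.camera("scene"); cv2.imwrite("pics/s9.png",cv2.resize(cs["color"][150:290,240:400],None,fx=4,fy=4,interpolation=cv2.INTER_CUBIC))
np.savez("s9.npz",**cs); np.savez("w9.npz",**c)
Rg=toolR(-1.63,0)
plan(o,Rg,inframe([.579,-.0945],-1.63,[0,0,.242+.05]),.073)
```

```text
[0.59123569 0.07859123 0.21352384] [ 0.21551252  0.52276492  1.50856263 -0.75722854  1.42789751  0.51976442]
rot(deg,tool) [44.95 -0.12 -0.37] then shift(cm) [ -0.2   17.35 -15.15] tcp [ 0.579 -0.094  0.365] world shift [-0.0122 -0.1731  0.1515]
```

View pics/w9.png

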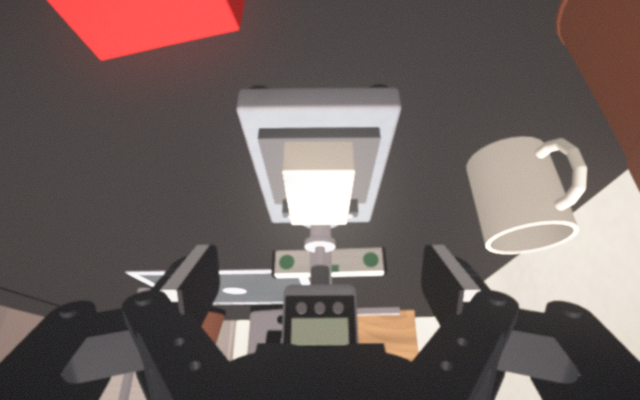

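View pics/s9.png

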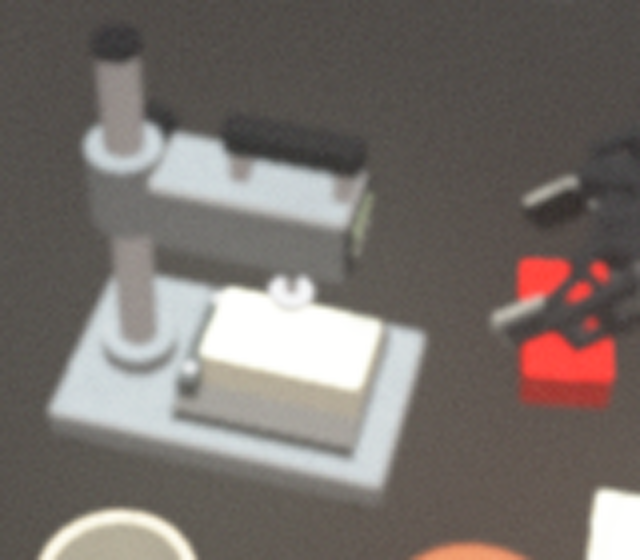

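Run:
```python
from h import *
w=dict(np.load("w9.npz")); s=dict(np.load("s9.npz"))
cv2.imwrite("pics/w9c.png",cv2.resize(w["color"][80:350,220:420],None,fx=2.2*1.0,fy=2.2,interpolation=cv2.INTER_CUBIC))
cv2.imwrite("pics/w9d.png",cv2.resize(w["color"][215:300,280:360],None,fx=7,fy=7,interpolation=cv2.INTER_CUBIC))
cv2.imwrite("pics/s9d.png",cv2.resize(s["color"][205:245,290:340],None,fx=12,fy=12,interpolation=cv2.INTER_CUBIC))
g=[.579,-.0945];gy=-1.632
for n,c in (("w",w),("s",s)):
  print(n,"stop/stone far top edge",proj(c,[inframe(g,gy,v) for v in ([.05,-.028,.072],[.05,.028,.072],[-.05,-.028,.072],[-.05,.028,.072],[-.075,-.065,.03],[-.075,.065,.03])]).round(1).tolist())
  for z in (.100,.105,.11,.115,.12,.125): print(z,proj(c,[inframe(g,gy,[0,0,z])]).round(1), proj(c,place(cyl(0,0,.013,z,z),*g,gy)).min(0).round(1),proj(c,place(cyl(0,0,.013,z,z),*g,gy)).max(0).round(1))
  for h in (.015,.02): print("head front under edge",proj(c,[inframe(g,gy,[-.04,-.025,.17-h]),inframe(g,gy,[-.04,.025,.17-h]),inframe(g,gy,[-.04,-.025,.222-h])]).round(1).tolist())
```

```text
w stop/stone far top edge [[290.5, 224.6], [345.3, 224.3], [280.3, 171.3], [353.3, 170.8], [231.9, 108.1], [401.0, 106.9]]
0.1 [[317.5 230.5]] [302.3 224.3] [332.7 236.3]
0.105 [[317.5 236. ]] [302.2 229.9] [332.9 241.6]
0.11 [[317.5 241.5]] [302.1 235.7] [333. 247.]
0.115 [[317.6 247.2]] [301.9 241.5] [333.2 252.5]
0.12 [[317.6 252.9]] [301.8 247.4] [333.3 258. ]
0.125 [[317.6 258.8]] [301.7 253.4] [333.5 263.7]
head front under edge [[280.2, 282.7], [354.2, 282.2], [276.2, 367.4]]
head front under edge [[280.5, 275.4], [353.8, 274.9], [276.6, 358.5]]
s stop/stone far top edge [[296.5, 220.7], [289.7, 236.9], [334.9, 228.9], [329.4, 245.7], [346.8, 231.3], [335.0, 270.6]]
0.1 [[312.6 225.3]] [307.3 221.3] [318.  229.3]
0.105 [[312.7 223.9]] [307.3 219.9] [318.  227.9]
0.11 [[312.7 222.5]] [307.3 218.6] [318.1 226.6]
0.115 [[312.7 221.1]] [307.3 217.2] [318.1 225.2]
0.12 [[312.7 219.7]] [307.3 215.7] [318.2 223.8]
0.125 [[312.7 218.3]] [307.3 214.3] [318.2 222.3]
head front under edge [[332.1, 205.7], [326.8, 220.7], [333.0, 189.6]]
head front under edge [[332.0, 207.1], [326.7, 222.2], [332.9, 191.2]]
```

View pics/w9d.png

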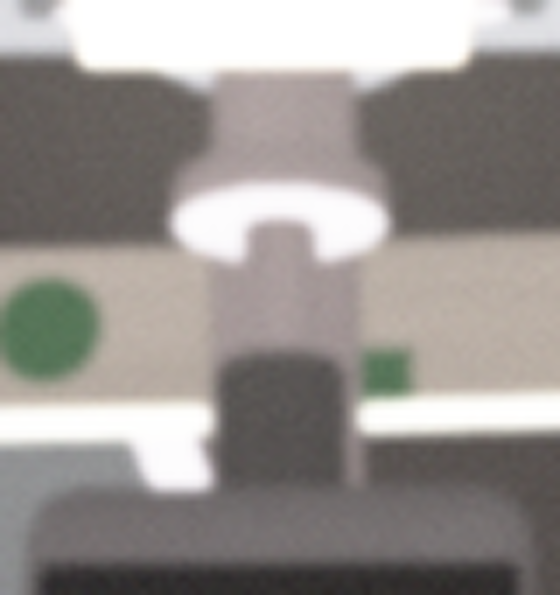

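View pics/w9c.png

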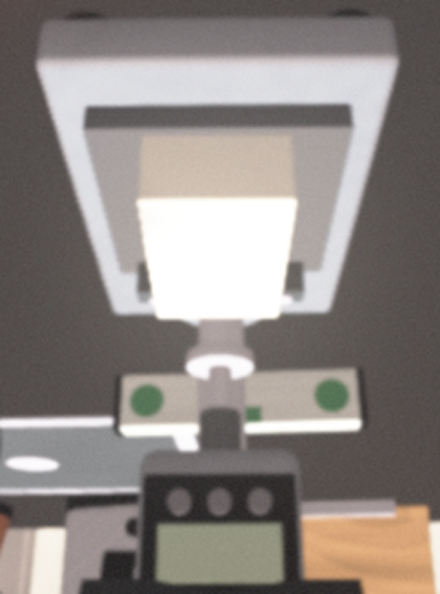

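View pics/s9d.png

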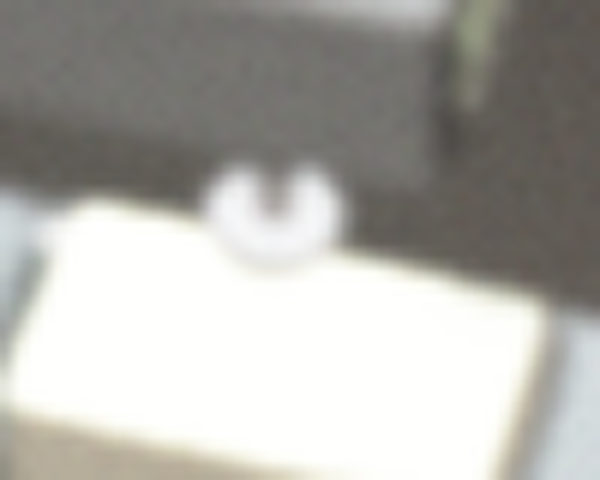

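move_arm(rows="0 0 0 7.5 0 0 1;0 0 0 7.5 0 0 0.8;0 0 0 7.5 0 0 0.6;0 0 0 7.5 0 0 0.4;0 0 0 7.5 0 0 0.2;0 0 0 7.5 0 -0.4 0;0 0 -2 0 0 0 0;0 0 -2.5 0 0 0 0;0 0 -2.5 0 0 0 0;0 0 -2.5 0 0 0 0;0 0 -2.5 0 0 0 0;0 0 -2 0 0 0 0;0 0 -1.1 0 0 0 0;0 0 0 0 0 0 0")

```text
time_s: 19.95
eef_pos: [0.5906, 0.0762, 0.3631]
eef_rot: [0.0, 1.0, -0.03, 0.001]
wrist_force: [0.1, 0.4, 0.3]
opening: -0.001
```

Run:
```python
from bench import ctrl
from h import *
o=ctrl.get_obs(); print(o["eef_pos"],o["q"],o["opening"])
c=ctrl.camera("wrist"); cv2.imwrite("pics/w10.png",c["color"])
g=[.581,-.0945];gy=-1.632
for h in (.013,.018): print(proj(c,[inframe(g,gy,v) for v in ([-.04,-.009,.26-h],[-.04,.009,.26-h],[.04,-.009,.26-h],[.04,.009,.26-h])]).round(1).tolist())
plan(o,toolR(-1.632,0),inframe(g,gy,[0,0,.25+.03]),.073)
```

```text
[0.59061687 0.07621704 0.36310794] [-7.06084909e-02  1.82451703e-01  1.48533038e+00 -4.28211845e-04
  1.47195207e+00 -1.05095736e-02] -0.0009089472209310036
[[306.8, 396.4], [332.8, 396.4], [308.0, 475.2], [331.3, 475.2]]
[[307.0, 390.6], [332.5, 390.6], [308.2, 468.8], [331.1, 468.8]]
rot(deg,tool) [ 0.03 -0.11  0.07] then shift(cm) [ 0.08 17.1   1.01] tcp [ 0.581 -0.094  0.353] world shift [-0.0096 -0.1707 -0.0101]
```

View pics/w10.png

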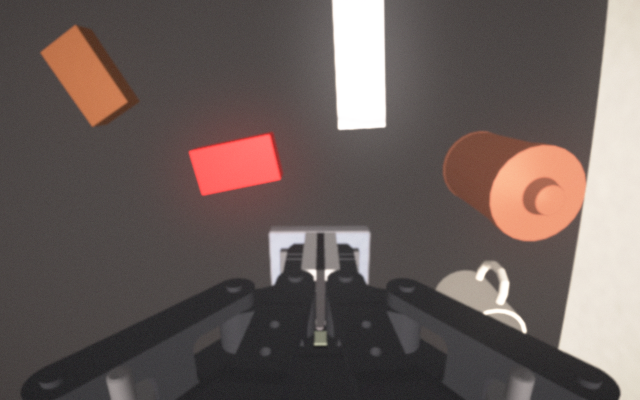

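move_arm(rows="0.01 1 0 0 0 0 0;0.01 1.6 0 0 0 0 0;0.01 1.6 0 0 0 0 0;0.01 1.6 0 0 0 0 0;0.01 1.6 0 0 0 0 0;0.01 1.6 0 0 0 0 0;0.01 1.6 0 0 0 0 0;0.01 1.6 0 0 0 0 0;0 1.6 0 0 0 0 0;0 1.6 0 0 0 0 0;0 1 0 0 0 0 0;0 0.7 0.5 0 0 0 0;0 0 0.5 0 0 0 0;0 0 0 0 0 0 0;0 0 0 0 0 0 0")

```text
time_s: 21.5
eef_pos: [0.5808, -0.0934, 0.3518]
eef_rot: [-0.0, 1.0, -0.029, -0.0]
wrist_force: [1.2, -0.6, 0.4]
opening: -0.002
```

Run:
```python
from bench import ctrl
from h import *
o=ctrl.get_obs(); print(o["eef_pos"],o["wrist_force"])
c=ctrl.camera("wrist"); cv2.imwrite("pics/w11.png",c["color"])
cs=ctrl.camera("scene"); cv2.imwrite("pics/s11.png",cv2.resize(cs["color"][120:290,240:400],None,fx=3.5,fy=3.5,interpolation=cv2.INTER_CUBIC))
c=ctrl.camera("top"); cv2.imwrite("pics/t11.png",cv2.resize(c["color"][150:240,270:390],None,fx=6,fy=6,interpolation=cv2.INTER_CUBIC))
```

```text
[ 0.58079841 -0.09342558  0.35177442] [ 1.17413027 -0.60058763  0.40639287]
```

View pics/w11.png

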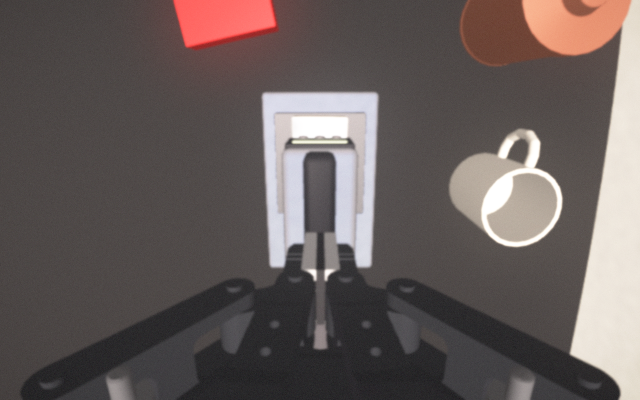

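View pics/s11.png

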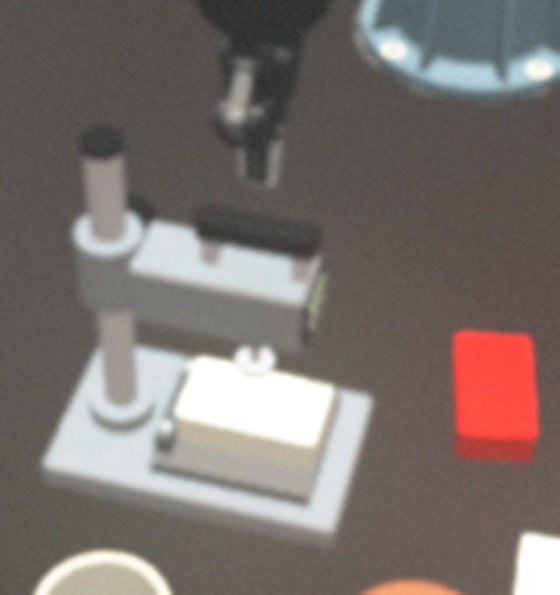

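View pics/t11.png

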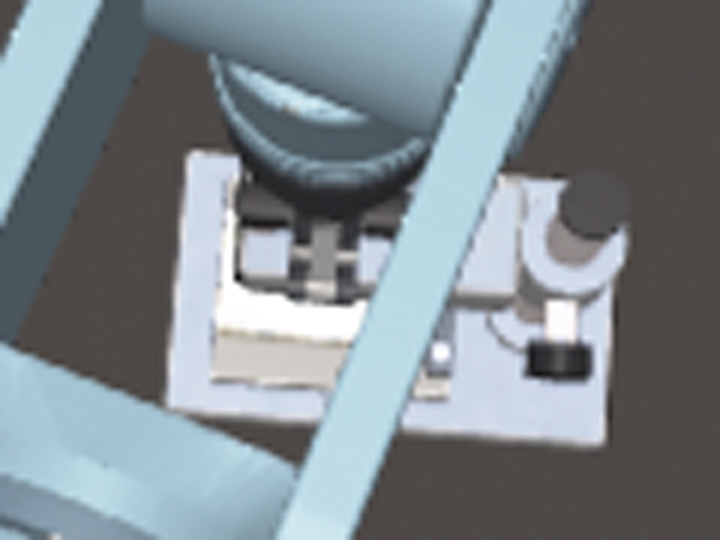

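move_arm(rows="0 0 0.6 0 0 0 0;0 0 0.8 0 0 0 0;0 0 0.6 0 0 0 0;0 0 0.4 0 0 0 0;0 0 0.2 0 0 0 0;0 0 0.2 0 0 0 0;0 0 0.1 0 0 0 0;0 0 0.1 0 0 0 0;0 0 0 0 0 0 0")

```text
time_s: 22.55
eef_pos: [0.5809, -0.0941, 0.3222]
eef_rot: [0.0, 1.0, -0.03, 0.0]
wrist_force: [-1.2, -0.0, -0.4]
opening: 0.003
```

move_arm(rows="0 0 0.1 0 0 0 0;0 0 0.1 0 0 0 0;0 0 0.1 0 0 0 0;0 0 0 0 0 0 0")

```text
time_s: 22.95
eef_pos: [0.5808, -0.094, 0.319]
eef_rot: [0.0, 1.0, -0.03, -0.0]
wrist_force: [-0.0, -0.2, -0.3]
opening: -0.002
```

move_arm(rows="0 0 0.1 0 0 0 0;0 0 0.1 0 0 0 0;0 0 0.1 0 0 0 0;0 0 0 0 0 0 0")

```text
time_s: 23.35
eef_pos: [0.5808, -0.094, 0.316]
eef_rot: [0.0, 1.0, -0.03, -0.0]
wrist_force: [0.4, -0.1, -0.4]
opening: -0.003
```

move_arm(rows="0 0 0.1 0 0 0 0;0 0 0.1 0 0 0 0;0 0 0.1 0 0 0 0;0 0 0 0 0 0 0")

```text
time_s: 23.75
eef_pos: [0.5809, -0.094, 0.3134]
eef_rot: [0.0, 1.0, -0.03, 0.0]
wrist_force: [-1.3, -0.6, 3.7]
opening: -0.001
```

move_arm(rows="0 0 0.1 0 0 0 0;0 0 0.2 0 0 0 0;0 0 0.25 0 0 0 0;0 0 0.25 0 0 0 0;0 0 0.25 0 0 0 0;0 0 0.25 0 0 0 0;0 0 0.25 0 0 0 0;0 0 0.25 0 0 0 0;0 0 0.25 0 0 0 0;0 0 0.25 0 0 0 0;0 0 0.2 0 0 0 0;0 0 0.1 0 0 0 0;0 0 0.1 0 0 0 0;0 0 0 0 0 0 0")

```text
time_s: 25.15
eef_pos: [0.5809, -0.0941, 0.286]
eef_rot: [0.0, 1.0, -0.03, -0.0]
wrist_force: [0.2, 0.6, 2.5]
opening: 0.003
```

Run:
```python
from bench import ctrl
from h import *
o=ctrl.get_obs(); print(o["eef_pos"],o["wrist_force"])
cs=ctrl.camera("scene"); cv2.imwrite("pics/s12.png",cv2.resize(cs["color"][190:250,270:350],None,fx=9,fy=9,interpolation=cv2.INTER_CUBIC))
```

```text
[ 0.58090195 -0.0940764   0.28596287] [0.20000296 0.61123598 2.46693502]
```

View pics/s12.png

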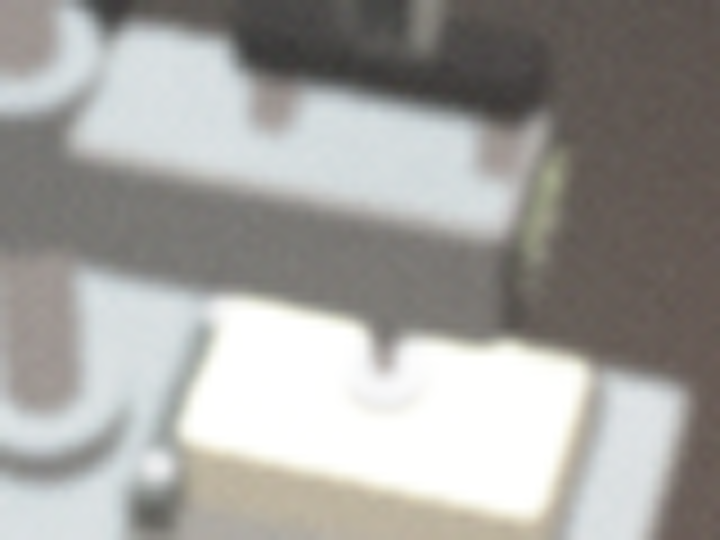

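move_arm(rows="0 0 0.1 0 0 0 0;0 0 0.1 0 0 0 0")

```text
time_s: 25.4
eef_pos: [0.5809, -0.0941, 0.2843]
eef_rot: [0.0, 1.0, -0.03, 0.0]
wrist_force: [-1.4, 0.0, 3.9]
opening: 0.002
```

move_arm(rows="0 0 0.1 0 0 0 0;0 0 0.1 0 0 0 0")

```text
time_s: 25.6
eef_pos: [0.5809, -0.094, 0.2822]
eef_rot: [0.0, 1.0, -0.03, 0.0]
wrist_force: [-0.6, 0.5, 3.8]
opening: 0.0
```

move_arm(rows="0 0 0.1 0 0 0 0")

```text
time_s: 25.7
eef_pos: [0.5809, -0.0941, 0.2811]
eef_rot: [0.0, 1.0, -0.03, 0.0]
wrist_force: [-0.8, 0.1, 3.7]
opening: -0.002
```

move_arm(rows="0 0 0.1 0 0 0 0")

```text
time_s: 25.8
eef_pos: [0.5809, -0.0941, 0.2802]
eef_rot: [0.0, 1.0, -0.03, 0.0]
wrist_force: [-0.3, 0.2, 4.5]
opening: -0.0
```

move_arm(rows="0 0 0.1 0 0 0 0")

```text
time_s: 25.9
eef_pos: [0.5809, -0.0941, 0.2791]
eef_rot: [0.0, 1.0, -0.03, 0.0]
wrist_force: [-0.4, 0.8, 4.6]
opening: -0.002
```

move_arm(rows="0 0 0.1 0 0 0 0")

```text
time_s: 26.0
eef_pos: [0.5809, -0.0941, 0.2783]
eef_rot: [0.0, 1.0, -0.03, 0.0]
wrist_force: [-1.8, 1.1, 6.1]
opening: 0.0
```

move_arm(rows="0 0 0.1 0 0 0 0")

```text
time_s: 26.1
eef_pos: [0.5809, -0.0941, 0.2774]
eef_rot: [0.0, 1.0, -0.03, 0.0]
wrist_force: [-1.4, 0.9, 7.1]
opening: -0.001
```

move_arm(rows="0 0 0.1 0 0 0 0")

```text
time_s: 26.2
eef_pos: [0.5809, -0.0941, 0.2765]
eef_rot: [0.0, 1.0, -0.03, 0.0]
wrist_force: [-1.7, 1.4, 5.9]
opening: -0.001
```

move_arm(rows="0 0 0.1 0 0 0 0")

```text
time_s: 26.3
eef_pos: [0.5809, -0.0941, 0.2755]
eef_rot: [0.0, 1.0, -0.03, 0.0]
wrist_force: [-1.8, 0.2, 7.0]
opening: 0.001
```

Run:
```python
from bench import ctrl
from h import *
o=ctrl.get_obs(); print(o["eef_pos"],o["wrist_force"])
cs=ctrl.camera("scene"); cv2.imwrite("pics/s13.png",cv2.resize(cs["color"][190:250,270:350],None,fx=9,fy=9,interpolation=cv2.INTER_CUBIC))
```

```text
[ 0.58090572 -0.09408016  0.27554225] [-1.81887153  0.15262289  6.96774582]
```

View pics/s13.png

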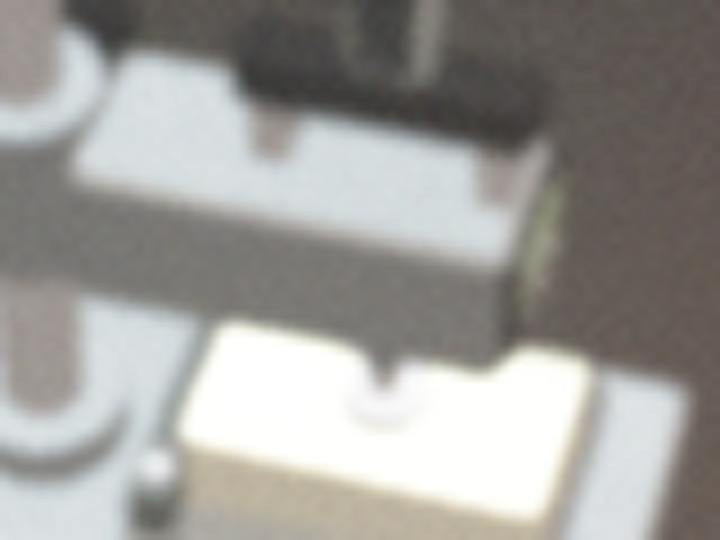

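move_arm(rows="0 0 0.1 0 0 0 0;0 0 0.1 0 0 0 0;0 0 0.1 0 0 0 0;0 0 0.1 0 0 0 0;0 0 0 0 0 0 0;0 0 0 0 0 0 0")

```text
time_s: 26.95
eef_pos: [0.5809, -0.0941, 0.2716]
eef_rot: [0.0, 1.0, -0.03, 0.0]
wrist_force: [-1.5, 0.7, 6.0]
opening: 0.002
```

Run:
```python
from bench import ctrl
from h import *
o=ctrl.get_obs(); print(o["eef_pos"],o["wrist_force"])
cs=ctrl.camera("scene"); cv2.imwrite("pics/s14.png",cv2.resize(cs["color"][190:250,270:350],None,fx=9,fy=9,interpolation=cv2.INTER_CUBIC))
```

```text
[ 0.58089971 -0.09406864  0.27155093] [-1.51172654  0.74505089  5.97531996]
```

View pics/s14.png

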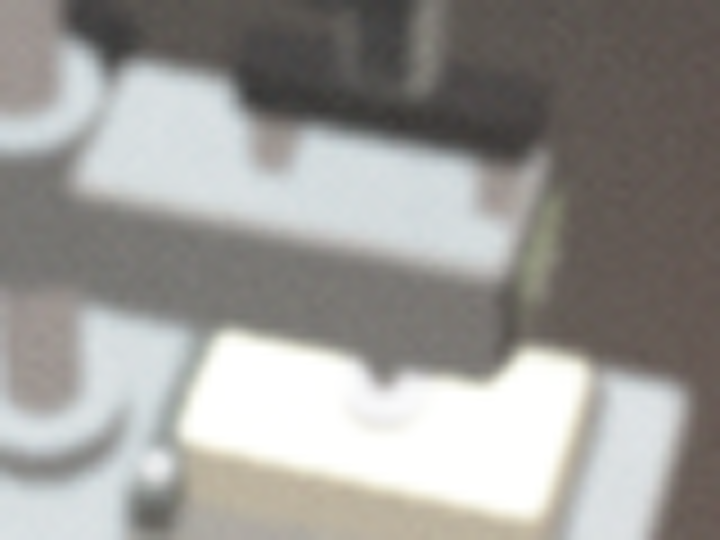

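move_arm(rows="0 0 0.05 0 0 0 0;0 0 0.05 0 0 0 0;0 0 0 0 0 0 0;0 0 0 0 0 0 0;0 0 0 0 0 0 0")

```text
time_s: 27.5
eef_pos: [0.5809, -0.0941, 0.2707]
eef_rot: [0.0, 1.0, -0.03, 0.0]
wrist_force: [-2.3, 0.3, 7.1]
opening: -0.002
```

move_arm(rows="0 0 -0.1 0 0 0 0;0 0 -0.1 0 0 0 0;0 0 -0.3 0 0 0 0;0 0 -0.6 0 0 0 0;0 0 -1 0 0 0 0;0 0 -1.5 0 0 0 0;0 0 -1.5 0 0 0 0;0 0 -1.5 0 0 0 0;0 0 -1.5 0 0 0 0;0 0 -1 0 0 0 0;0 0 0 0 0 0 0")

```text
time_s: 28.6
eef_pos: [0.5815, -0.0943, 0.3636]
eef_rot: [0.001, 1.0, -0.03, 0.002]
wrist_force: [-0.3, -0.1, -1.0]
opening: 0.003
```

move_arm(rows="0 -1 0 0 0 0 0;0 -1.6 0 0 0 0 0;0 -1.6 0 0 0 0 0;0 -1.6 0 0 0 0 0;0 -1.6 0 0 0 0 0;0 -1.6 0 0 0 0 0;0 -1.6 0 0 0 0 0;0 -1.6 0 0 0 0 0;0 -1.6 0 0 0 0 0;0 -1.6 0 0 0 0 0;0 -1 0 0 0 0 0;0 0 0 -7.5 0 0 0;0 0 0 -7.5 0 0 0;0 0 0 -7.5 0 0 0;0 0 0 -7.5 0 0 0;0 0 0 -7.5 0 0 0;0 0 0 0 0 0 0")

```text
time_s: 30.3
eef_pos: [0.5901, 0.0717, 0.3589]
eef_rot: [0.322, 0.946, -0.026, -0.011]
wrist_force: [-0.0, 1.2, -1.1]
opening: -0.0
```

Run:
```python
from bench import ctrl
from h import *
o=ctrl.get_obs(); print(o["eef_pos"],o["wrist_force"],o["time_s"])
cs=ctrl.camera("scene"); cv2.imwrite("pics/s15.png",cv2.resize(cs["color"][190:250,270:350],None,fx=9,fy=9,interpolation=cv2.INTER_CUBIC))
w=ctrl.camera("wrist"); cv2.imwrite("pics/w15.png",w["color"])
g=[.581,-.0945];gy=-1.632
for z in (.072,.077): print(z,proj(w,place(cyl(0,0,.013,z,z),*g,gy)).min(0).round(1),proj(w,place(cyl(0,0,.013,z,z),*g,gy)).max(0).round(1))
for h in (.0575,.0615,.0655): print("head front under edge",h,proj(w,[inframe(g,gy,[-.04,-.025,.17-h]),inframe(g,gy,[-.04,.025,.17-h])]).round(1).tolist())
print(proj(w,[inframe(g,gy,v) for v in ([.05,-.028,.072],[.05,.028,.072],[-.05,-.028,.072],[-.05,.028,.072])]).round(1).tolist())
```

```text
[0.59012648 0.07170644 0.35885139] [-0.0469629   1.21291994 -1.0808571 ] 30.3
0.072 [308.6 110.2] [331.3 127.7]
0.077 [308.5 113.2] [331.4 130.6]
head front under edge 0.0575 [[294.6, 115.3], [345.6, 115.5]]
head front under edge 0.0615 [[294.8, 112.7], [345.4, 112.9]]
head front under edge 0.0655 [[295.0, 110.0], [345.2, 110.2]]
[[297.6, 149.7], [342.0, 149.8], [293.0, 81.9], [347.3, 82.2]]
```

View pics/s15.png

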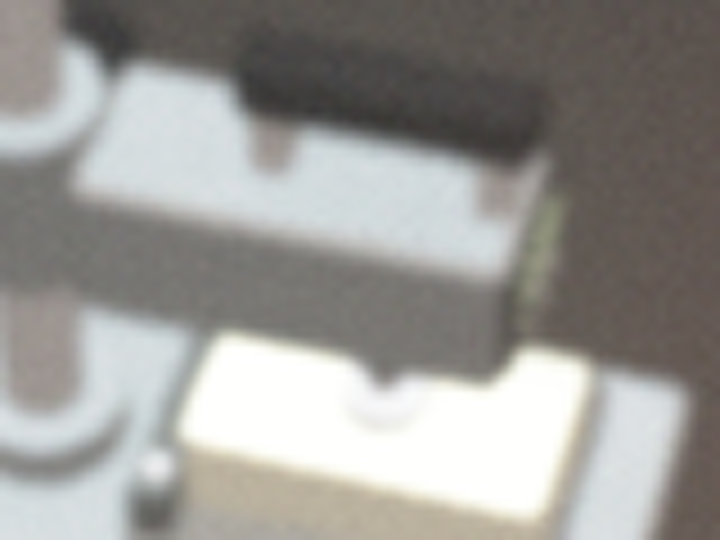

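View pics/w15.png

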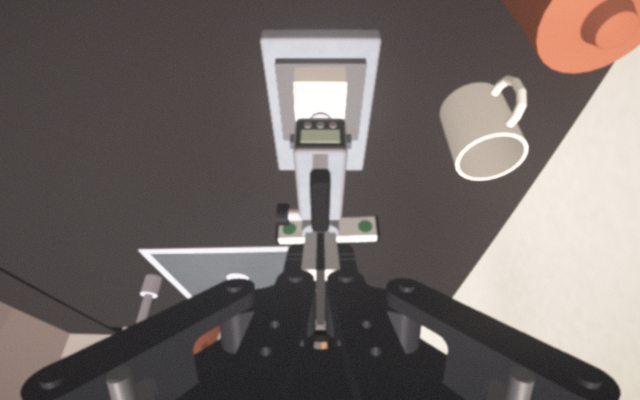

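Run:
```python
from bench import ctrl
print(ctrl.hand_in())
```

```text
the job is handed in; nothing more can be done
None
```

I put the thick, short white quartz offcut on the anvil and brought the head down on it. The spindle is in by an estimated 8 mm of its 16 mm. I then handed the job in at about 30 s, and the hand-in gave no verdict.

- **Placing:** I gripped the stone with the tool leaned 45°, set it down with a contact of a few newtons, and slid it to the back stop. It stopped there at about 15 N. After release, the top and wrist pictures showed it flat, flush with the stop and centred within about 1–2 mm.
- **Pressing:** I pushed the head down by its handle with closed fingertips. The force rose from about 4 N to 6–7 N at a tool height of 0.2787 m, which I took as the foot meeting the stone. I stopped at 0.2707 m.
- **Last checks:** The scene picture puts the foot's first contact at about 0.278 m, within 1 mm of the force reading. After I lifted away, the head had not visibly moved, and the arm stands clear of everything. I saw no contact with the canister, mug, level or thin offcut.
- **Not confirmed:** I had no direct spindle reading, so the 8 mm is worked out from the force and pictures, to about ±1 mm. The head's starting position read between 13 and 19 mm by different methods, but the pressing depth does not depend on it.

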